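# Reset and lock the bedside flow knob

### The job

Slide the guard of the flow control unit all the way back off the knob, turn the knob until its white pointer points at the middle of the green marker (not the amber one), then slide the guard fully home over the knob again so that the setting is locked. Let go at the end, and leave the other things on the cart standing where they are.

Things in the scene. Friction and masses are not known exactly. Their poses are not given: they have to be found in the camera images.
- dial_center (a point): Centre of the grey dial (106 across) on top of the white flow control unit, on the knob's upright axis, at the dial face, 37 above the cart top. The unit is 130 x 290 x 34 high, fixed; its axes: y along its length (the way the guard slides open, and the knob lies towards its -y end, 80 from its middle), x across it, z up. Its place varies, its yaw within 0.5 rad. Other fixed things, up to 190 high, stand at the far edge and sides.
- knob (a joint): Angle of the flow knob, rad, counter-clockwise from above positive; at 0 the pointer points along the unit's +x axis, away from the robot. Stops at -1.7 and 1.7. Friction about 0.06 N m, no spring: it stays where it is left. It starts between -0.35 and 0.35.
- knob_grip (a point): Point on the axis in the knob's upright black grip bar, 26 above the dial face (63 above the cart top). The bar is 48 long (along the point's x, towards the pointer), 14 thick (along its y); its underside is 4 and its top 40 above the dial face; it stands on a 20 wide stem. Pinch its 14 thickness from above with the guard slid open, and turn.
- pointer_tip (a point): Tip of the white pointer that sticks out from under one end of the bar just above the dial, 48 from the knob's axis; a white line on the bar's top runs the same way.
- green_marker (a point): Centre of the flat green disc marker (11 across) stuck on the dial 32 to 45 from its centre, 43 to 65 degrees to one side of the unit's +x direction as seen from the dial centre; which side varies. The wanted setting: the pointer must point at the middle of it.
- amber_marker (a point): Centre of the same kind of marker in orange, on the other side of the dial. Not the wanted setting.
- guard (a joint): Travel of the lock guard along the unit's +y, m: 0 is fully home over the knob (end stop), 0.16 fully open (end stop). Friction about 2 N, no spring. It starts at 0 to 0.02. The guard is a bridge-shaped hood 119 x 112, with a clear roof and blue side walls, open at both ends; its roof is 87 above the cart top and passes over the knob.
- guard_fin (a point): Middle of the blue upright grip fin on top of the guard's roof, 104 above the cart top; fin 44 long across the slide (unit's x), 12 thick along the slide (unit's y), from 87 to 119 above the cart top. Site axes as the unit's. It is straight above the knob's axis when the guard is home. Pinch the 12 thickness from above, or push the fin.
- case: Bystander, loose: steel thermometer case, a lying rod 125 long, 20 across, beside the flow unit on the robot's side (mm). Origin at the middle of its underside.
- drops: Bystander, loose: small white eyedrop bottle with a blue cap, 28 across, 60 tall, standing on the far side of the flow unit (mm). Origin at the middle of its underside.
- tray: Bystander, loose: blue plastic eyedrop tray with a clear sliding cover, 100 x 170 x 37 high, left side (mm). Origin at the middle of its underside.
- cup: Bystander, loose: white enamel cup with blue lid and handle, 86 across, 106 tall, right side (mm). Origin at the middle of its underside.
- pillbox: Bystander, loose: white pill organiser, 45 x 150 x 23 high, right side near the robot (mm). Origin at the middle of its underside.

How it is judged:
On the way, in this order (a step that is already met when the one before it is completed fails the run):
1. the guard is slid back at least 130 mm, clear of the knob (value of joint guard above 0.13 m), for 0.2 s.
2. with the guard still back, the knob's pointer line passes within 5 mm of the green marker's centre (y of green_marker in the frame of knob_grip between -0.005 and 0.005 m and x of green_marker in the frame of knob_grip above 0.02 m and value of joint guard above 0.11 m), for 0.3 s.
At the end, for the whole second after the job is handed in: The guard is home over the knob (within 6 mm of its end stop) and still, and the pointer's centre line passes within 5 mm of the green marker's centre, on the pointer's side (y of green_marker in the frame of knob_grip between -0.005 and 0.005 m and x of green_marker in the frame of knob_grip above 0.02 m and value of joint guard below 0.006 m and velocity of joint guard between -0.01 and 0.01 m/s); the robot touches nothing.
It fails at once if a bystander is pushed more than 30 mm or tipped over (distance of any of case, drops, tray, cup, pillbox from where it was at the start of the episode above 0.03 m or angle between any of drops, tray, cup, pillbox's own z axis and vertical above 0.5 rad).
It also fails if it takes over 72 s, if anything falls off the work surface, if the arm or the gripper's body presses on something with over 40 N, if the wrist force passes 120 N, or if a joint passes its speed limit or range.

### The arm

A 6-joint arm with a two-finger parallel gripper is mounted at the origin on the work surface. World frame = base frame: x ahead of the robot, y to its left, z up, the work surface at z = 0. Lengths are in m, angles in rad, forces in N, time in s.
With the tool pointing down it reaches from about 0.3 to 0.775 m from the base axis. Payload 14.6 kg.
Tool frame: the origin (TCP) lies at the very end of the fingers, on their centre line; the grasp point (between the pads) lies 19 mm behind it (pinch_z is the distance from the TCP to the grasp point, in m); z points along the fingers, y is the direction in which the jaws open and shut (so a half turn about z gives the same grasp; the last joint's range is limited). The gripper opens to 94 mm and grips with 3 to 60 N. Pads are 16 mm wide; open, the fingers measure 119 mm over their backs; the gripper's body (75 mm by 177 mm) begins 78 mm behind the grasp point.
Start: joints at [-1.388, 0.3, 1.521, -0, 1.321, -0.067], TCP at [0.136, -0.533, 0.205] pointing down, gripper open.
Joint ranges: [-3.03, 3.03], [-0.79, 2.21], [0.23, 2.52], [-1.04, 4.18], [0, 3.07], [-2.55, 2.55]. Speed limits (rad/s): [2.22, 2.22, 2.57, 3.14, 3.14, 3.14].

### API

Orientations are given as [roll, pitch, yaw] about the fixed x, y, z axes, in that order (R = Rz(yaw) Ry(pitch) Rx(roll)).
In Python, from station import get_obs, camera, hand_in, pinch_z gives the robot as it stands.
- The arm moves only by the tool servo_tool, never from a script. Its argument "moves" is a list that holds one entry, the list of rows, each a list of 7 numbers: the turn, a rotation vector about the tool's x, y, z normalised to -1 to 1, where 1 is pi/2 rad, then the shift along the tool's x, y, z normalised to -1 to 1, where 1 is 500 mm, then the closure, from 0 (fully open) to 1 (shut). In form: [[[rx, ry, rz, x, y, z, hand], ...]]. A call has 1 to 12 rows; each row is the pose to reach, as a shift and turn from the pose measured when the call began, along the tool's axes at that moment; what a row does not reach only later rows make up. A row lasts 1/12 s, in which the tool goes at most 41.7 mm and 7.16 degrees, less where a joint would pass 70% of its speed; a pose out of reach is approached as far as the arm can. A call with a number of a shift or a turn outside -1 to 1 is refused whole. A call with a gripper value outside its range is refused whole. The fingers move at their own pace and stop on an object; "squeeze" is the grip in N (left out, the last holds). Time passes only in rows, so rows that repeat a pose let the fingers close. It gives the time, the measured TCP pose, the force and the opening at its end, in the units of the state.
- get_obs(): the state, without advancing time (a new reading comes with each control period).
- camera(name): name is "side" or "top" or "wrist"; returns a dict with "color" (480x640x3 uint8, red, green, blue), "intrinsics" (3x3 intrinsics, pixels), "rvec" (rotation vector, rad) and "tvec" (3), from world to camera coordinates, as OpenCV has them. Camera axes: x right, y down, z forward; pixel columns grow to the right and rows downward; lengths in m; the calibration is good to about 2 mm. A picture is of the moment at which its call begins. There is no depth.
- hand_in(): hands the job in, once; it reports no verdict.
The state is a dict: "time_s": time; "qpos": joint angles; "joint_vel": joint speeds; "tau": joint torques, N m; "ee_pos": TCP position; "eef_rot": TCP orientation; "force": force on the tool from outside, world axes, zero at the start; "moment": the same for the moment, N m; "grip_width": finger opening in m.
Only numpy, scipy, OpenCV 4.12 (cv2) and the standard library are available. Lean on these libraries where they do the work, as an engineer would, in place of code of your own. Each camera call takes 0.05 s, during which the arm holds its last target.

## Working session

There is one attempt and no reset: what is moved stays moved. The work goes in short steps, Python scripts to look and compute and a tool call to move; the robot and the scene stay as the last step left them, time stands still between calls to the robot, and variables do not carry over. Pictures are saved under pics/ and viewed, and the job is handed in when it is done.

Besides the shell and the picture viewer there is one more tool, called as name([rows], argument=value, ...), one row to a line, values as JSON. servo_tool: Moves the arm, as the interface text tells. Scaled input: -1 to 1 covers 500 mm each way for a shift and pi/2 rad each way for a turn. Its arguments: {"type":"object","properties":{"moves":{"type":"array"},"squeeze":{"type":"number"}},"required":["moves"]}

```bash
mkdir -p pics; ls; python3 - <<'E'
from station import *
import cv2
o=get_obs()
for k in ["time_s","qpos","ee_pos","eef_rot","force","grip_width"]: print(k,o[k])
print(pinch_z)
for n in ["top","side","wrist"]:
    c=camera(n); cv2.imwrite(f"pics/{n}0.png",c["color"][:,:,::-1]); print(n,c["intrinsics"],c["rvec"],c["tvec"])
E
```

```text
pics
time_s 0.0
qpos [-1.38762741e+00  3.00489523e-01  1.52155240e+00 -1.42548016e-05
  1.32068491e+00 -6.66052484e-02]
ee_pos [ 0.13589736 -0.53269093  0.20488835]
eef_rot [-3.14046007e+00 -6.17096221e-05  2.49777666e-01]
force [ 0.90723436 -0.69317832 -0.86971542]
grip_width 0.09391846727921649
0.0188
top [[460.06902171   0.         332.01445013]
 [  0.         460.06902171 235.65872832]
 [  0.           0.           1.        ]] [ 2.10910747 -2.13475848  0.19538177] [0.02402523 0.55004267 1.10360356]
side [[579.82229725   0.         314.78964192]
 [  0.         579.82229725 240.78159439]
 [  0.           0.           1.        ]] [ 2.15684021 -0.21310163  0.12206402] [-0.53800157  0.13483737  1.09259631]
wrist [[348.91447945   0.         322.11895961]
 [  0.         348.91447945 237.66842152]
 [  0.           0.           1.        ]] [-2.30361776  1.78996084  0.24793786] [-0.54795212 -0.0273212   0.39121328]
```

View pics/top0.png

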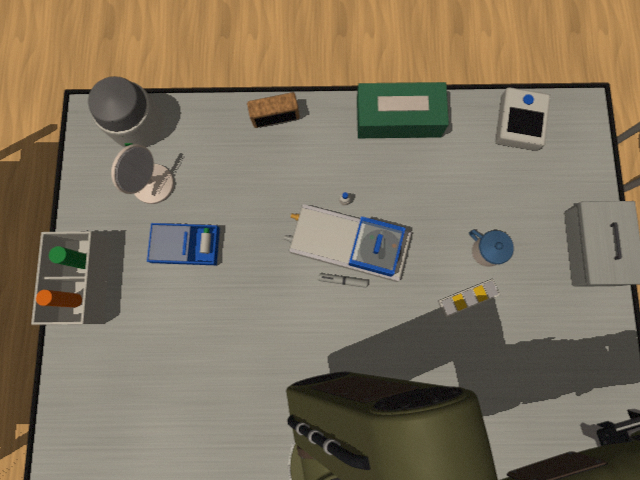

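View pics/side0.png

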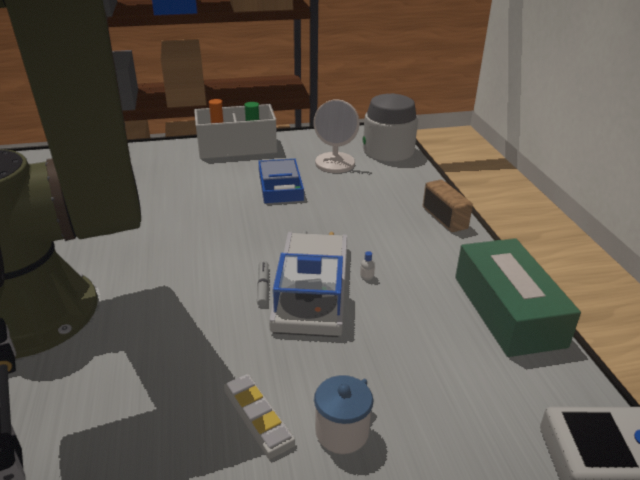

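View zoomed.

```bash
cat > h.py <<'E'
from station import *
import cv2, numpy as np
def ray(c,u,v,z):
    R,_=cv2.Rodrigues(np.array(c["rvec"],float)); t=np.array(c["tvec"],float).reshape(3)
    d=R.T@np.linalg.inv(c["intrinsics"])@np.array([u,v,1.]); o=-R.T@t
    return o+d*(z-o[2])/d[2]
def proj(c,p):
    return cv2.projectPoints(np.array(p,float).reshape(-1,1,3),np.array(c["rvec"],float),np.array(c["tvec"],float),np.array(c["intrinsics"]),None)[0].reshape(-1,2)
def zoom(c,u0,v0,w,h,s,name):
    im=c["color"][v0:v0+h,u0:u0+w,::-1]
    cv2.imwrite(name,cv2.resize(im,None,fx=s,fy=s,interpolation=cv2.INTER_CUBIC))
E
python3 - <<'E'
from h import *
c=camera("top"); zoom(c,270,180,160,120,5,"pics/topz0.png")
hsv=cv2.cvtColor(c["color"],cv2.COLOR_RGB2HSV)
m=cv2.inRange(hsv,(105,150,60),(125,255,255)); m[:, :280]=0; m[:,430:]=0;m[300:]=0;m[:205]=0
n,l,s,ce=cv2.connectedComponentsWithStats(m)
print(s,ce)
for i in range(1,n):
    if s[i,4]>20:
        p=np.argwhere(l==i)[:,::-1].astype(np.float32); r=cv2.minAreaRect(p); print(r)
        for b in cv2.boxPoints(r): print(b, ray(c,*b,0.087), ray(c,*b,0.119))
E
```

```text
[[     0      0    640    480 306532]
 [   349    217     56     59    578]
 [   374    234      8     20     90]] [[319.37443073 239.47994989]
 [377.05190311 249.46712803]
 [377.56666667 243.77777778]]
((377.0124816894531, 246.20335388183594), (45.99278259277344, 50.50187683105469), 14.931416511535645)
[348.28635 264.67636] [ 0.47213281 -0.02097909  0.087     ] [ 0.46816205 -0.01993342  0.119     ]
[361.2988  215.87971] [ 0.59204866 -0.05507179  0.087     ] [ 0.58458836 -0.05303402  0.119     ]
[405.73862 227.73035] [ 0.56102558 -0.16271535  0.087     ] [ 0.55446804 -0.15754517  0.119     ]
[392.72617 276.52698] [ 0.44234154 -0.12669198  0.087     ] [ 0.43923771 -0.12257007  0.119     ]
((377.6769104003906, 243.68463134765625), (4.823818683624268, 19.382978439331055), 15.255120277404785)
[372.8     252.40002] [ 0.50122188 -0.0807107   0.087     ] [ 0.49640462 -0.07792685  0.119     ]
[377.89996 233.70001] [ 0.54705129 -0.09440988  0.087     ] [ 0.5409004  -0.09122738  0.119     ]
[382.55383 234.96924] [ 0.54376653 -0.1056277   0.087     ] [ 0.53771123 -0.10211876  0.119     ]
[377.45386 253.66925] [ 0.49798775 -0.09185124  0.087     ] [ 0.49326461 -0.0887432   0.119     ]
```

View pics/topz0.png

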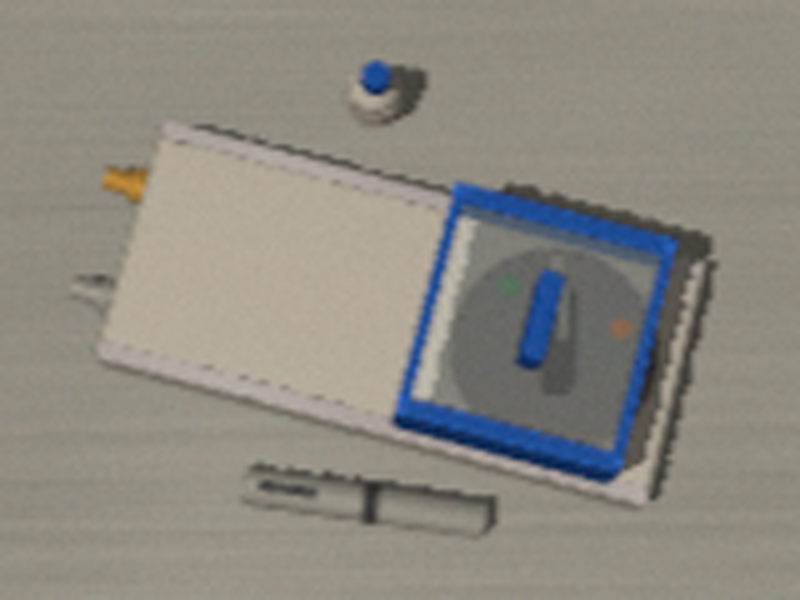

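```bash
cat >> h.py <<'E'
from scipy.spatial.transform import Rotation as Ro
def rel(x,y,z,yaw,roll=np.pi):
    o=get_obs(); R0=Ro.from_euler('xyz',o["eef_rot"]); R1=Ro.from_euler('xyz',[np.pi,0,yaw])
    rv=(R0.inv()*R1).as_rotvec()/(np.pi/2); s=R0.inv().apply(np.array([x,y,z])-o["ee_pos"])/0.5
    print("t",round(o["time_s"],2),"pos",np.round(o["ee_pos"],4),"rpy",np.round(o["eef_rot"],4),"F",np.round(o["force"],1),"w",round(o["grip_width"],4))
    print("row",np.round(rv,4).tolist(),np.round(s,4).tolist())
E
python3 - <<'E'
from h import *
c=camera("top")
P=[ray(c,270+u/5,180+v/5,0.034) for u,v in [(170,127),(705,262),(100,360),(645,505)]]
for a,b in[(0,1),(2,3)]:
    d=P[a]-P[b]; print(P[a],P[b],"yaw",-np.arctan2(d[0],d[1]))
d=P[0]-P[2]; print(np.arctan2(d[1],d[0]))
yaw=-0.285; cen=sum(P)/4; uy=np.array([-np.sin(yaw),np.cos(yaw),0]); print("cen",cen,"dial",cen-0.08*uy)
dial=ray(c,270+548/5,180+347/5,0.037); print(dial)
rel(0.517,-0.090,0.16,-0.285)
E
```

```text
[0.63404703 0.08882826 0.034     ] [ 0.55955892 -0.1841874   0.034     ] yaw -0.2663519281118674
[0.51281248 0.12435358 0.034     ] [ 0.43609667 -0.14879826  0.034     ] yaw -0.27380053243827573
-0.28504984379707266
cen [ 0.53562877 -0.02995096  0.034     ] dial [ 0.51313618 -0.10672389  0.034     ]
[ 0.51619958 -0.10245699  0.037     ]
t 0.25 pos [ 0.1359 -0.5328  0.2052] rpy [-3.1411 -0.      0.2498] F [ 0.4 -0.2  0.1] w 0.094
row [-0.0003, 0.0001, 0.3405] [0.9574, -0.6697, 0.0908]
```

servo_tool([
  [[0, 0, 0.335, 0.957, -0.67, 0.03, 0], [0, 0, 0.335, 0.957, -0.67, 0.03, 0], [0, 0, 0.335, 0.957, -0.67, 0.03, 0], [0, 0, 0.335, 0.957, -0.67, 0.03, 0], [0, 0, 0.335, 0.957, -0.67, 0.03, 0], [0, 0, 0.335, 0.957, -0.67, 0.03, 0], [0, 0, 0.335, 0.957, -0.67, 0.03, 0], [0, 0, 0.335, 0.957, -0.67, 0.03, 0], [0, 0, 0.335, 0.957, -0.67, 0.03, 0], [0, 0, 0.335, 0.957, -0.67, 0.03, 0], [0, 0, 0.335, 0.957, -0.67, 0.03, 0], [0, 0, 0.335, 0.957, -0.67, 0.03, 0]],
], squeeze=15)

```text
time_s: 1.25
ee_pos: [0.4565, -0.1594, 0.1929]
eef_rot: [-3.141, -0.0, -0.276]
force: [0.5, -0.8, 0.5]
grip_width: 0.0941
```

```bash
python3 - <<'E'
from h import *
rel(0.517,-0.090,0.16,-0.275)
E
```

```text
t 1.25 pos [ 0.4565 -0.1594  0.1929] rpy [-3.1412e+00 -1.0000e-04 -2.7640e-01] F [ 0.5 -0.8  0.5] w 0.0941
row [-0.0003, -0.0001, -0.0009] [0.0786, -0.1665, 0.0659]
```

servo_tool([
  [[0, 0, 0, 0.0786, -0.1665, 0.03, 0], [0, 0, 0, 0.0786, -0.1665, 0.06, 0.4], [0, 0, 0, 0.0786, -0.1665, 0.066, 0.5], [0, 0, 0, 0.0786, -0.1665, 0.066, 0.5], [0, 0, 0, 0.0786, -0.1665, 0.066, 0.5]],
])

```text
time_s: 1.67
ee_pos: [0.5168, -0.0896, 0.1595]
eef_rot: [-3.141, 0.001, -0.275]
force: [-0.7, -1.0, 0.1]
grip_width: 0.0706
```

```bash
python3 - <<'E'
from h import *
c=camera("wrist"); cv2.imwrite("pics/w1.png",c["color"][:,:,::-1])
rel(0.517,-0.090,0.095,-0.275)
P=proj(c,[[0.517,-0.090,0.119]]); print(P)
E
```

```text
t 1.72 pos [ 0.5167 -0.0904  0.1602] rpy [-3.1414  0.     -0.2762] F [-0.2 -0.6 -0.1] w 0.0669
row [-0.0001, 0.0, -0.0008] [0.0003, -0.001, 0.1304]
[[324.76195315 261.71992248]]
```

View pics/w1.png

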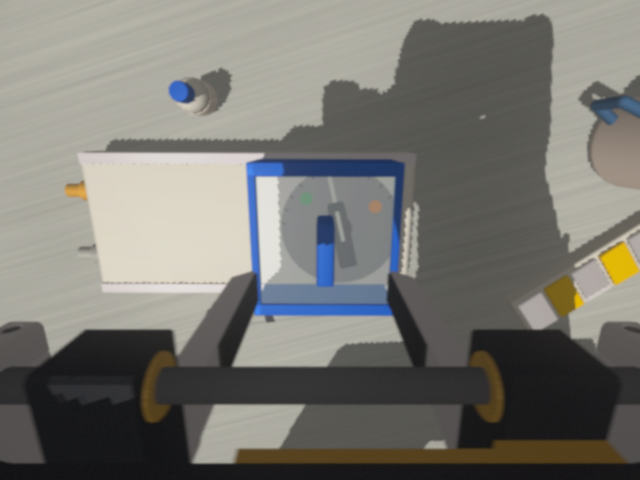

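The wrist view shows the fin (325, 250) centred between the fingers, the unit square with the tool, and the green marker (306, 198) to the left of the knob. I'll go down and pinch the fin.

servo_tool([
  [[0, 0, 0, 0, 0, 0.065, 0.5], [0, 0, 0, 0, 0, 0.13, 0.5], [0, 0, 0, 0, 0, 0.13, 0.6], [0, 0, 0, 0, 0, 0.13, 0.9], [0, 0, 0, 0, 0, 0.13, 1], [0, 0, 0, 0, 0, 0.13, 1], [0, 0, 0, 0, 0, 0.13, 1], [0, 0, 0, 0, 0, 0.13, 1], [0, 0, 0, 0, 0, 0.13, 1], [0, 0, 0, 0, 0, 0.13, 1]],
])

```text
time_s: 2.55
ee_pos: [0.5172, -0.0906, 0.0963]
eef_rot: [-3.142, -0.002, -0.276]
force: [-2.4, -1.1, 7.1]
grip_width: 0.0119
```

servo_tool([
  [[0, 0, 0, 0, -0.04, 0, 1], [0, 0, 0, 0, -0.09, 0, 1], [0, 0, 0, 0, -0.14, 0, 1], [0, 0, 0, 0, -0.19, 0, 1], [0, 0, 0, 0, -0.24, 0, 1], [0, 0, 0, 0, -0.276, 0, 1], [0, 0, 0, 0, -0.276, 0, 1], [0, 0, 0, 0, -0.276, 0, 1], [0, 0, 0, 0, -0.276, 0, 1]],
])

```text
time_s: 3.3
ee_pos: [0.5549, 0.0421, 0.0964]
eef_rot: [-3.141, -0.002, -0.276]
force: [3.4, 1.5, -3.3]
grip_width: 0.012
```

```bash
python3 - <<'E'
from h import *
c=camera("top"); zoom(c,270,180,160,120,5,"pics/topz1.png")
rel(0.517,-0.090,0.095,-0.275)
E
```

```text
t 3.35 pos [0.5548 0.0418 0.0964] rpy [-3.1414e+00 -1.8000e-03 -2.7650e-01] F [ 3.1  0.7 -2.7] w 0.0121
row [-0.0001, -0.0012, -0.0009] [-0.0009, 0.2742, 0.0027]
```

View pics/topz1.png

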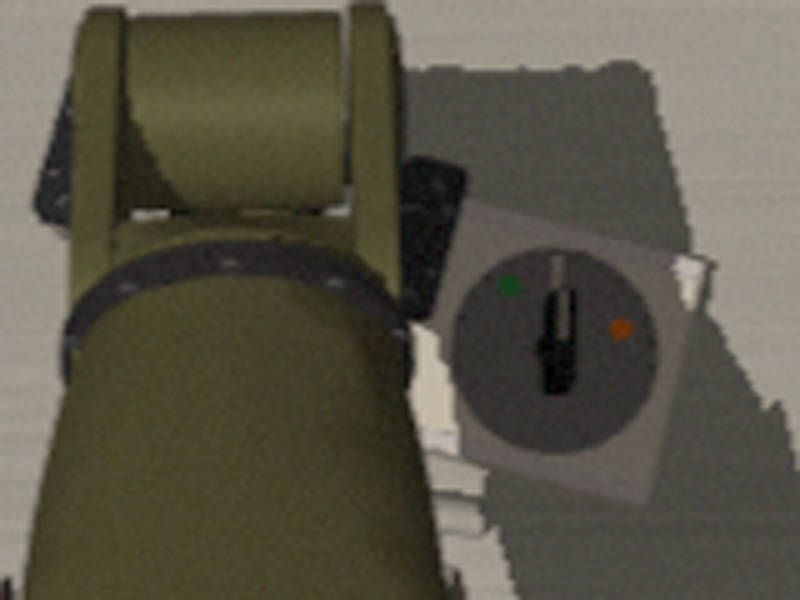

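servo_tool([
  [[0, 0, 0, 0, -0.276, 0, 0.7], [0, 0, 0, 0, 0, 0, 0.5], [0, 0, 0, 0, 0, 0, 0.5], [0, 0, 0, 0, 0, -0.07, 0.5], [0, 0, 0, 0, 0, -0.13, 0.5]],
])

```text
time_s: 3.77
ee_pos: [0.5537, 0.0408, 0.1618]
eef_rot: [3.141, 0.001, -0.278]
force: [0.5, 0.1, 1.0]
grip_width: 0.0477
```

servo_tool([
  [[0, 0, 0, 0, 0.08, 0, 0.5], [0, 0, 0, 0, 0.16, 0, 0.5], [0, 0, 0, 0, 0.24, 0, 0.5], [0, 0, 0, 0, 0.303, 0, 0.5], [0, 0, 0, 0, 0.303, 0, 0.5], [0, 0, 0, 0, 0.303, 0, 0.5]],
])

```text
time_s: 4.27
ee_pos: [0.5113, -0.1068, 0.1622]
eef_rot: [3.141, 0.001, -0.282]
force: [-0.0, 0.1, 0.6]
grip_width: 0.0473
```

```bash
python3 - <<'E'
from h import *
rel(0.5155,-0.104,0.16,-0.275)
for n in ["wrist","top"]:
    c=camera(n); cv2.imwrite(f"pics/{n}2.png",c["color"][:,:,::-1])
    np.savez(f"{n}2.npz",**{k:np.array(v) for k,v in c.items()})
    hsv=cv2.cvtColor(c["color"],cv2.COLOR_RGB2HSV)
    m=cv2.inRange(hsv,(50,120,30),(80,255,255))
    k,l,s,ce=cv2.connectedComponentsWithStats(m)
    for i in range(1,k):
        if s[i,4]>6: print(n,"green",s[i],ce[i],ray(c,*ce[i],0.0375))
    m=cv2.inRange(hsv,(5,150,60),(22,255,255))
    k,l,s,ce=cv2.connectedComponentsWithStats(m)
    for i in range(1,k):
        if s[i,4]>6: print(n,"amber",s[i],ce[i],ray(c,*ce[i],0.0375))
E
```

```text
t 4.27 pos [ 0.5113 -0.1068  0.1622] rpy [ 3.1407e+00  1.3000e-03 -2.8170e-01] F [-0.   0.1  0.6] w 0.0473
row [0.0006, 0.0008, -0.0043] [0.0064, -0.0078, 0.0043]
wrist green [280 192  10  11  91] [284.35164835 197.15384615] [ 0.54960016 -0.0821587   0.0375    ]
wrist amber [347 199  12  12 119] [352.69747899 204.61344538] [ 0.52662793 -0.13774907  0.0375    ]
wrist amber [543 273   9   8  15] [547.26666667 275.86666667] [ 0.41141254 -0.29439126  0.0375    ]
wrist amber [536 275   7   4   8] [538.875 276.875] [ 0.41257281 -0.2867779   0.0375    ]
wrist amber [526 280  13   6  20] [532.65 282.2 ] [ 0.40881399 -0.28056504  0.0375    ]
wrist amber [552 282   5   7   8] [554.    285.375] [ 0.40001338 -0.29939972  0.0375    ]
wrist amber [529 293   8  12  15] [533.  298.6] [ 0.39186994 -0.27885231  0.0375    ]
wrist amber [422 352  21  70 653] [434.20520674 389.29096478] [ 0.31776346 -0.16909484  0.0375    ]
wrist amber [202 358  18  64 531] [208.70998117 395.62711864] [0.37501581 0.05605516 0.0375    ]
wrist amber [ 170  440  390   23 6052] [384.42300066 454.12062128] [ 0.25040067 -0.100
[... 1268 characters left out ...]
4] [206.08333333 229.91666667] [0.57187976 0.33847902 0.0375    ]
top green [ 49 246  37  23 556] [ 67.11151079 257.01258993] [0.5064243  0.68722905 0.0375    ]
top amber [291 214   8   6  32] [294.65625 216.09375] [0.60519452 0.11257267 0.0375    ]
top amber [478 285   6   5   8] [480.875 286.625] [ 0.41936867 -0.35119571  0.0375    ]
top amber [ 36 289  46  18 637] [ 57.76138148 298.50392465] [0.40258448 0.70058121 0.0375    ]
top amber [474 290   6   4  10] [476.1 291.5] [ 0.40746043 -0.33849836  0.0375    ]
top amber [482 292   6   9  20] [484.55 296.95] [ 0.39379504 -0.35845492  0.0375    ]
top amber [453 294  14  16  70] [458.85714286 301.35714286] [ 0.38374327 -0.29423729  0.0375    ]
```

View pics/wrist2.png

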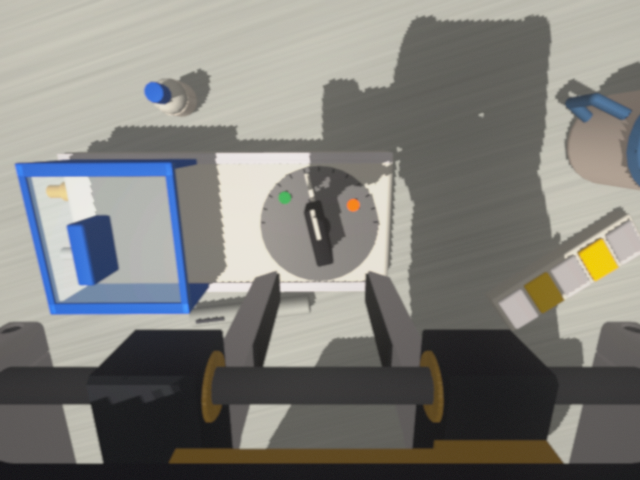

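View pics/top2.png

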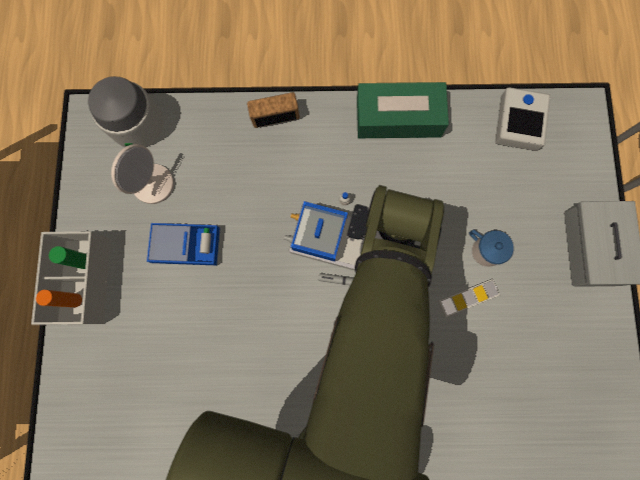

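The guard is fully back. The wrist picture shows the dial around (320, 223), the pointer tip near (309, 176), the green marker at (284, 197) and the amber at (353, 205). Next I'll measure the centre and the angles.

```bash
python3 - <<'E'
from h import *
c=dict(np.load("wrist2.npz")); im=c["color"]
zoom(c,250,150,150,140,5,"pics/wz2.png")
# rectify to metric plane z=.037 around the nominal centre
def warp(z,cx,cy,h,s,name):
    n=int(2*h*s); W=np.array([[cx+h,cy+h,z],[cx+h,cy-h,z],[cx-h,cy-h,z],[cx-h,cy+h,z]])
    H=cv2.getPerspectiveTransform(proj(c,W).astype(np.float32),np.float32([[0,0],[n,0],[n,n],[0,n]]))
    o=cv2.warpPerspective(im,H,(n,n),flags=cv2.INTER_CUBIC); cv2.imwrite(name,o[:,:,::-1]); return o
o=warp(0.037,0.515,-0.104,0.07,4000,"pics/rect2.png")
g=cv2.cvtColor(o,cv2.COLOR_RGB2GRAY); 
hsv=cv2.cvtColor(o,cv2.COLOR_RGB2HSV)
m=((g<150)).astype(np.uint8)
E
```

```text
(no output)
```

View pics/rect2.png

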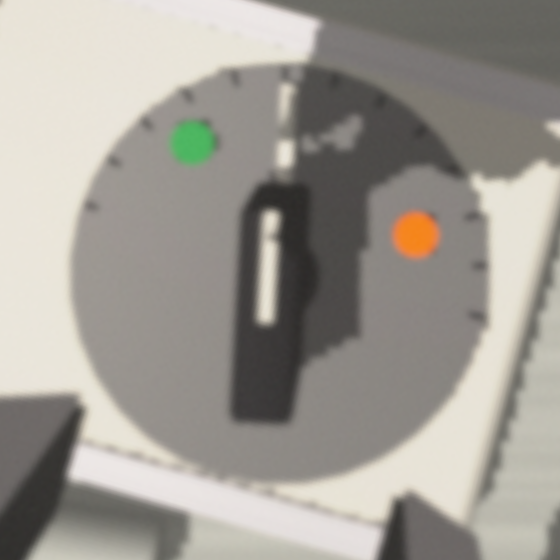

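```bash
python3 - <<'E'
from h import *
rel(0.5166,-0.104,0.046,-0.044)
E
```

```text
t 4.37 pos [ 0.512  -0.1049  0.162 ] rpy [ 3.1409e+00  1.3000e-03 -2.7850e-01] F [0.4 0.4 0.5] w 0.047
row [0.0004, 0.0009, -0.1493] [0.0087, -0.0044, 0.232]
```

servo_tool([
  [[0, 0, -0.08, 0.009, -0.0044, 0.02, 0.5], [0, 0, -0.149, 0.009, -0.0044, 0.04, 0.5], [0, 0, -0.149, 0.009, -0.0044, 0.1, 0.5], [0, 0, -0.149, 0.009, -0.0044, 0.16, 0.5], [0, 0, -0.149, 0.009, -0.0044, 0.21, 0.5], [0, 0, -0.149, 0.009, -0.0044, 0.232, 0.5], [0, 0, -0.149, 0.009, -0.0044, 0.232, 0.5]],
])

```text
time_s: 4.95
ee_pos: [0.5157, -0.103, 0.0439]
eef_rot: [-3.141, 0.006, -0.043]
force: [0.5, -0.3, -0.0]
grip_width: 0.0471
```

```bash
python3 - <<'E'
from h import *
rel(0.5166,-0.104,0.046,-0.044)
c=camera("wrist"); cv2.imwrite("pics/w3.png",c["color"][:,:,::-1])
E
```

```text
t 4.95 pos [ 0.5157 -0.103   0.0439] rpy [-3.1411  0.0055 -0.0434] F [ 0.5 -0.3 -0. ] w 0.0471
row [-0.0003, 0.0035, 0.0004] [0.0018, 0.002, -0.0042]
```

View pics/w3.png

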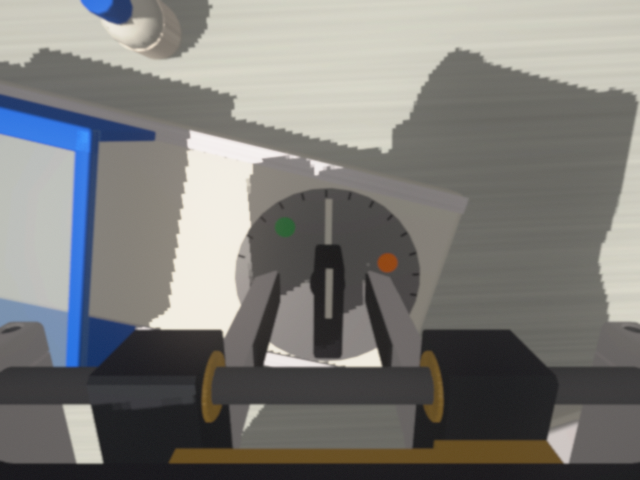

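Bar (328, 300) lies aligned between the fingers (272 and 372). I'll close gently.

servo_tool([
  [[0, 0, 0, 0.002, 0.002, -0.003, 0.6], [0, 0, 0, 0.002, 0.002, -0.003, 0.8], [0, 0, 0, 0.002, 0.002, -0.003, 1], [0, 0, 0, 0.002, 0.002, -0.003, 1], [0, 0, 0, 0.002, 0.002, -0.003, 1], [0, 0, 0, 0.002, 0.002, -0.003, 1], [0, 0, 0, 0.002, 0.002, -0.003, 1], [0, 0, 0, 0.002, 0.002, -0.003, 1]],
], squeeze=20)

```text
time_s: 5.67
ee_pos: [0.518, -0.1056, 0.0479]
eef_rot: [3.14, 0.002, -0.044]
force: [-1.4, -7.7, 1.7]
grip_width: 0.0142
```

```bash
python3 - <<'E'
from h import *
o=get_obs(); x,y,z=o["ee_pos"]
rel(x,y,z,0.588)
E
```

```text
t 5.67 pos [ 0.518  -0.1056  0.0479] rpy [ 3.1397e+00  1.7000e-03 -4.3700e-02] F [-1.4 -7.7  1.7] w 0.0142
row [0.0008, 0.0014, -0.4021] [0.0, 0.0, 0.0]
```

servo_tool([
  [[0, 0, -0.06, 0, 0, 0, 1], [0, 0, -0.12, 0, 0, 0, 1], [0, 0, -0.18, 0, 0, 0, 1], [0, 0, -0.24, 0, 0, 0, 1], [0, 0, -0.3, 0, 0, 0, 1], [0, 0, -0.36, 0, 0, 0, 1], [0, 0, -0.402, 0, 0, 0, 1], [0, 0, -0.402, 0, 0, 0, 1], [0, 0, -0.402, 0, 0, 0, 1]],
])

```text
time_s: 6.42
ee_pos: [0.5176, -0.1048, 0.0479]
eef_rot: [-3.14, 0.002, 0.588]
force: [-1.7, 7.9, 1.0]
grip_width: 0.0141
```

```bash
python3 - <<'E'
from h import *
o=get_obs(); x,y,z=o["ee_pos"]
rel(x,y,z,0.588)
c=camera("wrist"); zoom(c,170,100,300,225,2.6,"pics/w4.png")
E
```

```text
t 6.42 pos [ 0.5176 -0.1048  0.0479] rpy [-3.1405e+00  2.5000e-03  5.8830e-01] F [-1.7  7.9  1. ] w 0.0141
row [-0.0007, 0.0016, 0.0002] [0.0, 0.0, 0.0]
```

View pics/w4.png

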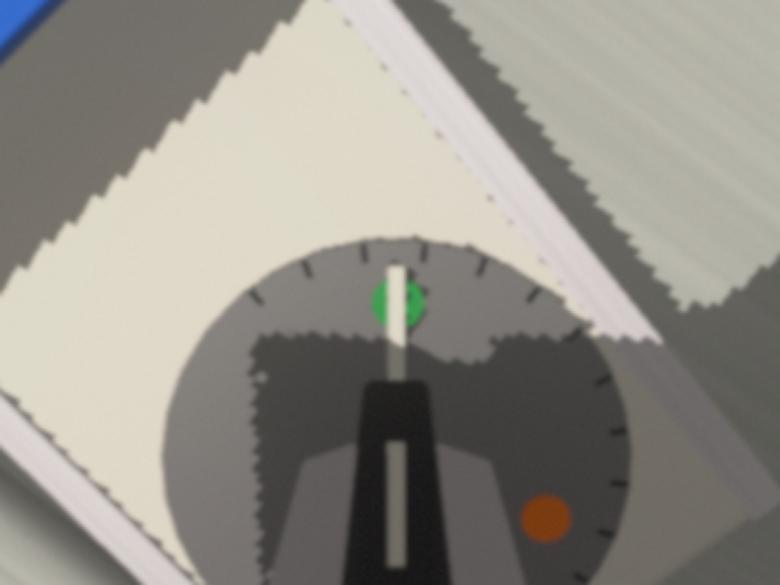

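The pointer crosses the middle of the green marker, at (398, 303) in the zoomed picture. Now I'll let go, rise and go back to the fin.

servo_tool([
  [[0, 0, 0, 0, 0, 0, 0.8], [0, 0, 0, 0, 0, 0, 0.6], [0, 0, 0, 0, 0, 0, 0.5], [0, 0, 0, 0, 0, 0, 0.5], [0, 0, 0, 0, 0, -0.06, 0.5], [0, 0, 0, 0, 0, -0.12, 0.5], [0, 0, 0, 0, 0, -0.18, 0.5], [0, 0, 0, 0, 0, -0.24, 0.5], [0, 0, 0, 0, 0, -0.24, 0.5]],
])

```text
time_s: 7.22
ee_pos: [0.52, -0.1054, 0.1737]
eef_rot: [3.136, -0.003, 0.588]
force: [0.2, -0.2, 0.7]
grip_width: 0.0469
```

```bash
python3 - <<'E'
from h import *
c=camera("wrist"); cv2.imwrite("pics/w5.png",c["color"][:,:,::-1])
c=camera("top")
hsv=cv2.cvtColor(c["color"],cv2.COLOR_RGB2HSV)
m=cv2.inRange(hsv,(105,150,60),(125,255,255)); m[:, :280]=0; m[:,430:]=0;m[300:]=0;m[:205]=0
n,l,s,ce=cv2.connectedComponentsWithStats(m)
for i in range(1,n):
    if s[i,4]>20: print(s[i],ce[i],ray(c,*ce[i],0.119))
rel(0.558,0.055,0.168,-0.277)
E
```

```text
[291 205  57  56 533] [319.25140713 234.96998124] [0.53957943 0.04736501 0.119     ]
[315 219   8  19  92] [318.57608696 227.86956522] [0.55672779 0.04885356 0.119     ]
t 7.32 pos [ 0.5183 -0.1049  0.1687] rpy [3.1412e+00 1.2000e-03 5.8780e-01] F [-0.1  0.1 -0.3] w 0.047
row [0.0006, 0.0006, 0.5506] [0.2435, -0.222, 0.0009]
```

View pics/w5.png

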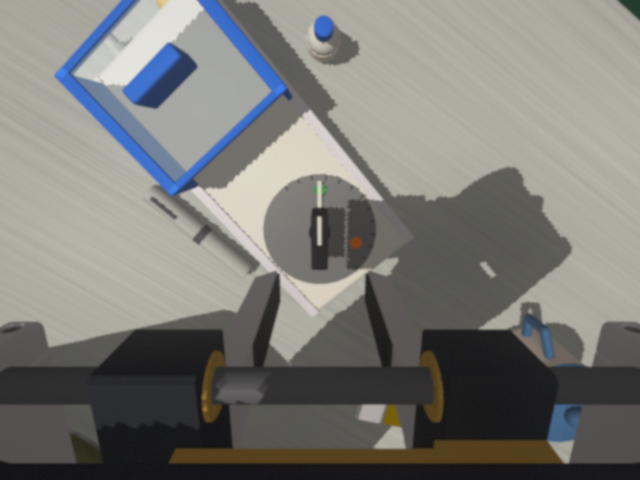

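```bash
python3 - <<'E'
from h import *
rel(0.5565,0.049,0.162,-0.277)
E
```

```text
t 7.32 pos [ 0.5183 -0.1049  0.1687] rpy [3.1412e+00 1.2000e-03 5.8780e-01] F [-0.1  0.1 -0.3] w 0.047
row [0.0006, 0.0006, 0.5506] [0.2343, -0.2137, 0.0129]
```

servo_tool([
  [[0, 0, 0.08, 0.05, -0.045, 0, 0.5], [0, 0, 0.16, 0.1, -0.09, 0, 0.5], [0, 0, 0.24, 0.15, -0.135, 0, 0.5], [0, 0, 0.32, 0.2, -0.18, 0, 0.5], [0, 0, 0.4, 0.234, -0.214, 0.006, 0.5], [0, 0, 0.48, 0.234, -0.214, 0.013, 0.5], [0, 0, 0.55, 0.234, -0.214, 0.013, 0.5], [0, 0, 0.55, 0.234, -0.214, 0.013, 0.5], [0, 0, 0.55, 0.234, -0.214, 0.013, 0.5]],
])

```text
time_s: 8.07
ee_pos: [0.5559, 0.0489, 0.1608]
eef_rot: [3.14, 0.002, -0.273]
force: [-0.0, -0.2, 0.3]
grip_width: 0.047
```

```bash
python3 - <<'E'
from h import *
c=camera("wrist"); cv2.imwrite("pics/w6.png",c["color"][:,:,::-1])
rel(0.5565,0.049,0.096,-0.277)
E
```

```text
t 8.12 pos [0.556  0.0488 0.1611] rpy [ 3.14e+00  1.70e-03 -2.72e-01] F [-0.5 -0.4 -0.1] w 0.0469
row [0.001, 0.0011, 0.0032] [0.0011, -0.0009, 0.1303]
```

View pics/w6.png

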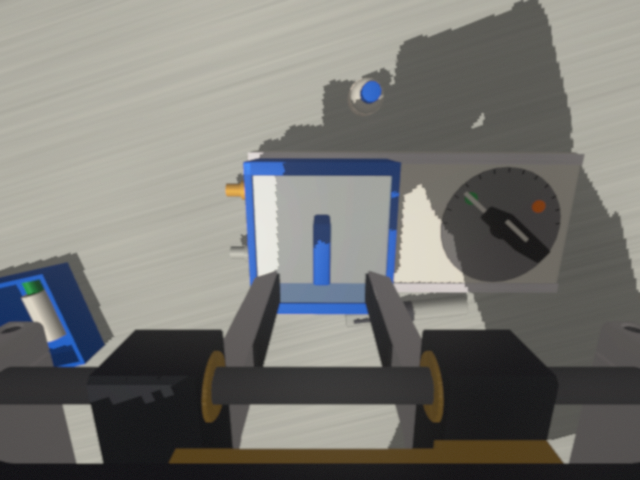

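The fin (322, 248) is centred between the fingers. I'll go down and pinch.

servo_tool([
  [[0, 0, 0.003, 0.001, -0.001, 0.065, 0.5], [0, 0, 0.003, 0.001, -0.001, 0.128, 0.5], [0, 0, 0.003, 0.001, -0.001, 0.128, 0.7], [0, 0, 0.003, 0.001, -0.001, 0.128, 0.9], [0, 0, 0.003, 0.001, -0.001, 0.128, 1], [0, 0, 0.003, 0.001, -0.001, 0.128, 1], [0, 0, 0.003, 0.001, -0.001, 0.128, 1], [0, 0, 0.003, 0.001, -0.001, 0.128, 1], [0, 0, 0.003, 0.001, -0.001, 0.128, 1], [0, 0, 0.003, 0.001, -0.001, 0.128, 1]],
], squeeze=15)

```text
time_s: 8.95
ee_pos: [0.557, 0.0491, 0.0984]
eef_rot: [3.141, -0.0, -0.277]
force: [-1.4, -0.2, 7.1]
grip_width: 0.0122
```

```bash
python3 - <<'E'
from h import *
rel(0.5166,-0.104,0.097,-0.277)
E
```

```text
t 8.95 pos [0.557  0.0491 0.0984] rpy [ 3.1405e+00 -2.0000e-04 -2.7650e-01] F [-1.4 -0.2  7.1] w 0.0122
row [0.0007, -0.0001, 0.0003] [0.0058, 0.3166, 0.0032]
```

servo_tool([
  [[0, 0, 0, 0, 0.04, 0, 1], [0, 0, 0, 0, 0.09, 0, 1], [0, 0, 0, 0, 0.14, 0, 1], [0, 0, 0, 0.001, 0.19, 0, 1], [0, 0, 0, 0.001, 0.24, 0, 1], [0, 0, 0, 0.001, 0.28, 0, 1], [0, 0, 0, 0.001, 0.3, 0, 1], [0, 0, 0, 0.001, 0.304, 0, 1], [0, 0, 0, 0.001, 0.304, 0, 1]],
])

```text
time_s: 9.7
ee_pos: [0.5154, -0.0974, 0.0984]
eef_rot: [3.14, 0.001, -0.277]
force: [-5.6, -0.6, -0.9]
grip_width: 0.012
```

servo_tool([
  [[0, 0, 0, 0, 0.004, 0, 1], [0, 0, 0, 0, 0.008, 0, 1], [0, 0, 0, 0, 0.012, 0, 1], [0, 0, 0, 0, 0.012, 0, 1]],
])

```text
time_s: 10.03
ee_pos: [0.5138, -0.103, 0.0984]
eef_rot: [3.14, 0.002, -0.277]
force: [-2.9, 2.0, -1.8]
grip_width: 0.0118
```

servo_tool([
  [[0, 0, 0, 0, 0.003, 0, 1], [0, 0, 0, 0, 0.006, 0, 1], [0, 0, 0, 0, 0.008, 0, 1], [0, 0, 0, 0, 0.008, 0, 1]],
])

```text
time_s: 10.37
ee_pos: [0.5132, -0.105, 0.0985]
eef_rot: [-3.14, 0.001, -0.277]
force: [3.3, 16.1, -2.2]
grip_width: 0.0114
```

The force rises to 16 N and motion stops, so the guard is at its home stop. I'll let go and rise.

servo_tool([
  [[0, 0, 0, 0, 0, 0, 1], [0, 0, 0, 0, 0, 0, 0.9], [0, 0, 0, 0, 0, 0, 0.7], [0, 0, 0, 0, 0, 0, 0.5], [0, 0, 0, 0, 0, 0, 0.5], [0, 0, 0, 0, 0, -0.07, 0.5], [0, 0, 0, 0, 0, -0.14, 0.5], [0, 0, 0, 0, 0, -0.2, 0.5], [0, 0, 0, 0, 0, -0.2, 0.5]],
])

```text
time_s: 11.12
ee_pos: [0.5154, -0.106, 0.2047]
eef_rot: [-3.14, -0.008, -0.277]
force: [0.2, -0.8, 0.5]
grip_width: 0.0468
```

```bash
python3 - <<'E'
from h import *
rel(0.5166,-0.104,0.097,-0.277)
c=camera("wrist"); cv2.imwrite("pics/w7.png",c["color"][:,:,::-1])
zoom(c,220,120,210,160,3.8,"pics/wz7.png")
c=camera("side"); zoom(c,200,180,240,180,3.2,"pics/s7.png")
E
```

```text
t 11.12 pos [ 0.5154 -0.106   0.2047] rpy [-3.1399 -0.0082 -0.2768] F [ 0.2 -0.8  0.5] w 0.0468
row [-0.0011, -0.0052, 0.0002] [-0.0006, -0.0042, 0.2154]
```

View pics/wz7.png

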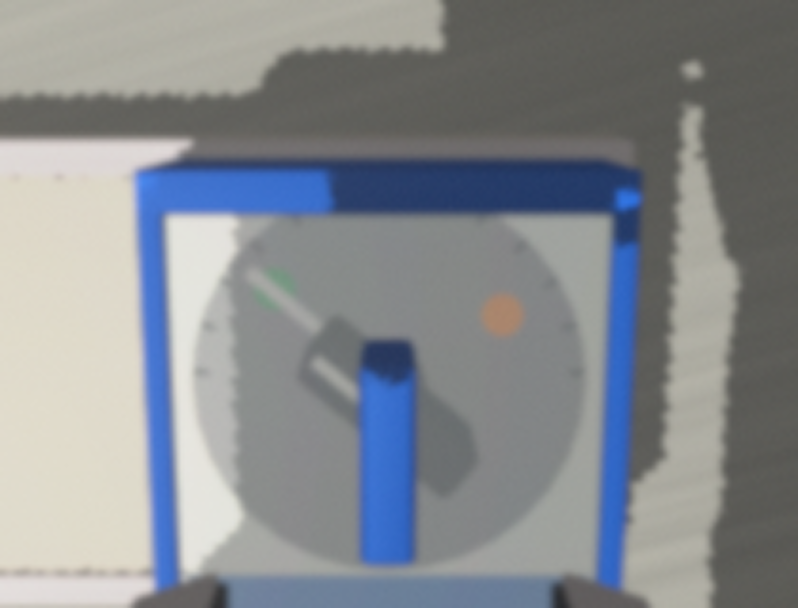

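View pics/s7.png

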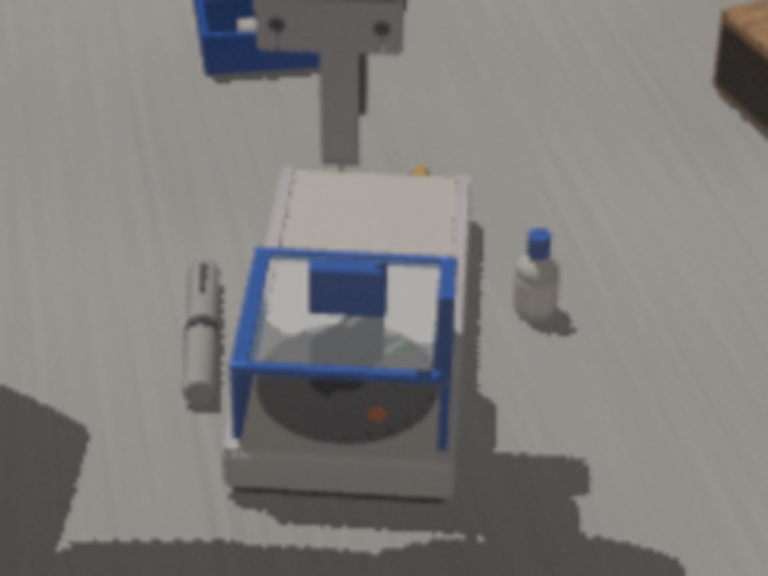

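```bash
python3 - <<'E'
from h import *
c=camera("wrist"); 
def fin():
    hsv=cv2.cvtColor(c["color"],cv2.COLOR_RGB2HSV)
    m=cv2.inRange(hsv,(45,40,60),(85,255,255)); k,l,s,ce=cv2.connectedComponentsWithStats(m)
    for i in range(1,k):
        if s[i,4]>8: print("green",s[i],ray(c,*ce[i],0.037))
fin()
f=lambda u,v,z:ray(c,220+u/3.8,120+v/3.8,z)
a=f(250,269,.039); b=f(322,328,.039); g=f(275,288,.037); d=f(388,372,.037)
ang=lambda v:np.degrees(np.arctan2(v[1],v[0]))
print("tip",ang(a-d),"line",ang(a-b),"green",ang(g-d),d)
o=get_obs(); print(o["ee_pos"],o["force"],np.abs(o["joint_vel"]).max())
print(hand_in())
E
```

```text
green [290 189   7   6  21] [ 0.55072256 -0.08517756  0.037     ]
tip 36.34671491824715 line 34.129107083772986 green 36.90961044387471 [ 0.51745309 -0.10473809  0.037     ]
[ 0.51312503 -0.10537763  0.19801259] [-0.07875845 -0.36891101 -0.03120717] 0.020970860496528264
the job is handed in; nothing more can be done
None
```

I slid the guard fully back, turned the knob about 36° until its pointer lay over the green marker, and slid the guard home. I then let go, raised the arm clear, and handed the job in at about 11 s.

**Last checks:**
- **Guard:** it met its home stop, where the force rose to 16 N and the motion stalled. In the final picture the fin stands over the dial centre.
- **Pointer:** two readings through the clear roof put its direction at 34.1° and 36.3°, against 36.9° for the marker. That is within 2 mm of the marker's centre. Before the guard was closed, the pointer crossed the middle of the disc.
- **Contact:** the final force reading was about zero, with the gripper about 80 mm above the fin.
- **Bystanders:** in the last side view the case and drops stand undisturbed. I did not measure the tray, cup or pillbox again at the end, but the arm passed above them and no force reading suggested a collision.

**One slip:** when I first let go of the open guard, I typed a wrong shift in one row. It briefly pushed the arm further in the opening direction. The next picture showed the guard still fully back and nothing else disturbed.

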